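# Sort tagged tissue cartons and shut the reject tote

### The arm

A 7-joint arm with a two-finger parallel gripper is mounted at the origin on the work surface. World frame = base frame: x ahead of the robot, y to its left, z up, the work surface at z = 0. Lengths are in m, angles in rad, forces in N, time in s.
With the tool pointing down it reaches from about 0.4 to 0.9 m from the base axis. Payload 5.6 kg.
Tool frame: the origin (TCP) lies midway between the tips of the shut fingers; the grasp point (between the pads) lies 19 mm behind it; z points along the fingers, y is the line along which they close (so a half turn about z gives the same grasp; the last joint's range is limited). The gripper opens to 92 mm and grips with 3 to 60 N. Pads are 20 mm wide; open, the fingers measure 128 mm over their backs; the gripper's body (75 mm by 189 mm) begins 69 mm behind the grasp point.
Start: joints at [1.147, 0.468, -0.012, 1.603, 0.006, 1.071, -0.056], TCP at [0.242, -0.603, 0.215] pointing down, gripper open.
Joint ranges: [-2.53, 2.53], [-0.31, 2.02], [-1.57, 1.55], [0.28, 2.44], [-1.29, 4.43], [0.15, 1.84], [-2.92, 2.92]. Speed limits (rad/s): [2.57, 2.57, 3.14, 3.14, 3.14, 3.14, 3.14].

### API

Orientations are given as a 3x3 rotation matrix whose columns are the frame's x, y, z axes.
In Python, from station import env, effector, solver, viewer, workorder, search_frame, tip_of gives the robot as it stands. Calls block until the motion is done:
- env.reach(position, orientation): joint-space move of the TCP to a pose.
- env.movel(position, frame=None, rate=0.15): straight line of the TCP; frame=None keeps the orientation; rate is the mean speed in m/s.
- env.goto_joints(angles): joint-space move.
- effector.release() and effector.grasp(squeeze=None): open the fingers fully, or close them until they stop; squeeze is the grip in N (None keeps the last).
- env.pause(seconds).
- solver.inverse_kinematics(position, orientation): joint angles nearest the present ones, or None.
- env.sense(): the state.
- viewer.read_camera(name): name is "scene" or "side" or "wrist"; returns (picture, depth): 384x512x3 uint8, red, green, blue; 384x512 float32, m along the optical axis (not along the pixel's ray), 0 where there is no reading.
- viewer.camera_info(name): a dict with "intrinsics" (3x3 intrinsics, pixels), "eye" and "rotation" of the camera in the world; the wrist camera has in their place "T_tool_cam" (4x4, takes a point from camera to tool coordinates, whose origin is the TCP and whose axes are the flange's). Camera axes: x right, y up, looking along -z (the intrinsics and any distortion apply to the point x, -y, -z); pixel columns grow to the right and rows downward; lengths in m; the calibration is good to about 2 mm. The wrist camera is an equidistant fisheye: a pixel r from the principal point sees the ray r / f radians off the axis. A picture is of the moment at which its call begins: read the wrist's pose just before it. camera_info takes no time and is no camera call.
A pose or a line that the arm cannot do raises env.PlanningError and nothing moves.
- workorder.finish_job(): hands the job in; it is judged then, once.
Trained networks look in the newest picture that a camera, given by its name, has taken for a name from the list of things; names that differ only in an ending like _2 or _b are one class to them, and where a whole thing is asked for, a point or a joint stands for the part that bears it (a point fixed in the world has none). Each returns a list of dicts, best first, with "score" (0 to 1); they miss things now and then, are a little off and sometimes report something else, mostly with a low value. They report only what shows in the picture. A call takes as long as a camera call. They do not tell look-alikes from the thing itself.
- search_frame(camera, name): "at" ([x, y, z] in m, in world coordinates, good to about 4 mm: the middle of the surface that is visible of it).
- tip_of(camera, name): "at" ([x, y, z] in m, in world coordinates, good to about 4 mm: a listed point, or the origin of a listed thing).
The state is a dict: "t": time; "joint_positions": joint angles; "joint_velocities": joint speeds; "tau": joint torques, N m; "ee_pos": TCP position; "tcp_rot": TCP orientation; "wrist_force": force on the tool from outside, world axes, zero at the start; "moment": the same for the moment, N m; "gripper_width": finger opening in m; "grasp_force": force on a finger pad.
Only numpy, scipy, OpenCV 4.12 (cv2) and the standard library are available. Lean on these libraries where they do the work, as an engineer would, in place of code of your own. Each camera call takes 0.05 s, during which the arm holds its last target. There are 200 camera calls.

### The job

The sloped rack holds three tissue cartons: put the one with the green tag into the blue display tray and the one with the red tag into the grey tote, each standing flat on the floor of its place with the tag on top. Then, with both sorted, shut the tote's lid fully. Leave the carton without a tag in the rack and everything else on the table where it is.

Things in the scene. Friction and masses are not known exactly. Their poses are not given: they have to be found in the camera images.
- carton_green: navy tissue carton with a cyan and a violet stripe near its foot, 50 (its x) x 90 (its y) x 70 mm (its z); origin: centre of its underside, z to its top. A green tag, 44 mm square, covers its top and folds down its long sides. It starts in one of the rack's slots, leaning with the bed: its x runs up the 30 degree slope, its z is square to the bed. Grip it across its x, 25 mm or more above the bed.
- carton_red: navy tissue carton with a cyan and a violet stripe near its foot, 50 (its x) x 90 (its y) x 70 mm (its z); origin: centre of its underside, z to its top. As carton_green, but its tag is red; it starts in another slot of the rack.
- rack: fixed white display rack, 334 mm wide (its y), 100 mm deep. Its bed rises at 30 degrees from rack -x (towards the robot, 45 mm above the table) to +x (87 mm). A lip along the low side and ribs 4 mm thick stand 12 mm out of the bed and part three slots, 108 mm from centre to centre along y. Origin: on the table under its centre.
- tray: fixed blue open display tray with a white floor, the place for good stock: outside 140 (x) x 150 (y) mm, inside 130 x 140 mm, floor 5 mm thick; walls 5 mm thick, 30 mm tall on its -x side, 55 mm on +x, 40 mm on both y sides. Origin: centre of its underside.
- tote: fixed grey plastic tote with a hinged lid, the place for rejects: outside 160 (x) x 140 (y) x 90 mm tall, walls and floor 5 mm thick. Origin: centre of its underside. Its lid is hinged along the upper rim of its +x side.
- tote_lid (a joint): angle of the tote's lid about its hinge: 0 shut flat on the rim, 1.57 upright, at most 1.9; starts open at 1.4 to 1.65. The stiff hinge keeps the lid where it is left. The lid is a plate 160 mm long from hinge to free edge, 140 mm wide, 6 mm thick.
- tote_lid_hinge (a point): middle of the lid's hinge line, which runs along the tote's y; it does not move as the lid turns.
- tote_lid_handle (a point): top of the black knob on the lid's outer face, on the lid's middle line 130 mm from the hinge, 35 mm out of the face. The plate can also be pushed anywhere beside the knob.
- carton_plain: navy tissue carton with a cyan and a violet stripe near its foot, 50 (its x) x 90 (its y) x 70 mm (its z); origin: centre of its underside, z to its top. It has no tag. At the start it stands in one of the rack's three slots and must stay there.
- water_a: full water bottle with a blue cap and cyan label, 64 mm across, 200 mm tall, standing; origin: centre of its underside. Bystander.
- water_b: second water bottle like water_a. Bystander.
- tape: roll of brown tape lying flat, 90 mm across, 48 mm tall; origin: centre of its underside. Bystander.
- scanner: black and grey hand scanner lying on the table, 165 mm long along its x, 65 mm wide, 35 mm tall; origin: on its underside, near the middle. Bystander.
- grey_pack: light grey pack with a black stripe, 110 x 70 x 45 mm; origin: centre of its underside. Bystander.
Not all that is in view belongs to the job. Leave any yellow look-alike of the tray alone.

How it is judged:
By the outcome, as a careful person would: the job done as asked, in the order asked, and still so for the second after the job is handed in, with the robot touching nothing.
It also fails if it takes over 72 s, if anything falls off the work surface, if the arm or the gripper's body presses on something with over 40 N, if the wrist force passes 120 N, or if a joint passes its speed limit or range.

## Working session

There is one attempt and no reset: what is moved stays moved. The work goes in short steps, each a Python script; the robot and the scene stay as the last script left them, time stands still between calls to the robot, and variables do not carry over. Pictures are saved under pics/ and viewed, at most 10 in all, crops included, and the job is handed in when it is done.

```bash
mkdir -p pics; ls; python3 - <<'E'
from station import env, viewer, search_frame, tip_of
import cv2, numpy as np
ims=[]
for c in ("scene","side"):
    p,d=viewer.read_camera(c); ims.append(p[:,:,::-1])
    i=viewer.camera_info(c); print(c,{k:np.round(v,3).tolist() if not isinstance(v,str) else v for k,v in i.items()})
    for n in ("carton_green","carton_red","carton_plain","rack","tray","tote","tote_lid_hinge","tote_lid_handle"):
        for f in (tip_of,search_frame):
            try: print(n,f.__name__,[(np.round(r["at"],3).tolist(),round(r["score"],2)) for r in f(c,n)][:4])
            except Exception as e: print(n,f.__name__,e)
    cv2.imwrite(f"pics/{c}0.png",cv2.resize(ims[-1],(800,600),interpolation=cv2.INTER_CUBIC))
print(env.sense()["t"])
E
```

```text
pics
scene {'intrinsics': [[441.625, 0.0, 258.921], [0.0, 441.625, 192.44], [0.0, 0.0, 1.0]], 'eye': [1.27, -0.039, 1.101], 'rotation': [[-0.109, -0.781, 0.615], [0.994, -0.094, 0.057], [0.013, 0.618, 0.786]]}
carton_green call [([0.545, 0.237, 0.055], 0.77), ([0.55, -0.138, -0.001], 0.43)]
carton_green call [([0.545, 0.227, 0.103], 0.75)]
carton_red call [([0.519, 0.343, 0.059], 0.83)]
carton_red call [([0.514, 0.328, 0.104], 0.95), ([0.543, 0.229, 0.103], 0.59)]
carton_plain call [([0.579, 0.131, 0.058], 0.58), ([0.751, 0.072, 0.004], 0.44)]
carton_plain call []
rack call [([0.568, 0.242, 0.001], 0.73), ([0.576, 0.129, 0.057], 0.35)]
rack call [([0.582, 0.237, 0.076], 0.95)]
tray call [([0.204, -0.336, -0.002], 0.96), ([0.469, -0.566, -0.003], 0.88), ([0.462, -0.318, 0.0], 0.82)]
tray call [([0.199, -0.338, 0.014], 0.8), ([0.467, -0.576, 0.007], 0.78), ([0.463, -0.334, 0.008], 0.63), ([0.626, -0.175, 0.193], 0.35)]
tote call [([0.55, -0.137, -0.001], 0.98), ([0.518, 0.342, 0.057], 0.22)]
tote call [([0.545, 0.228, 0.105], 0.66), ([0.599, -0.143, 0.076], 0.64)]
tote_lid_hinge call [
[... 873 characters left out ...]
0.734, 0.083, 0.101], 0.3)]
tray call [([0.472, -0.574, 0.003], 0.83), ([0.464, -0.319, 0.0], 0.72), ([0.201, -0.336, -0.003], 0.69), ([0.646, -0.196, 0.226], 0.69)]
tray call [([0.472, -0.325, 0.008], 0.95), ([0.479, -0.58, 0.016], 0.89), ([0.228, -0.347, 0.003], 0.79), ([0.489, 0.351, 0.116], 0.35)]
tote call [([0.552, -0.138, -0.0], 0.71)]
tote call [([0.595, -0.163, 0.082], 0.74)]
tote_lid_hinge call [([0.62, -0.183, 0.091], 0.64), ([0.555, -0.135, -0.002], 0.17)]
tote_lid_hinge call [([0.62, -0.182, 0.182], 0.75)]
tote_lid_handle call [([0.644, -0.193, 0.227], 0.68), ([0.464, -0.319, -0.003], 0.42)]
tote_lid_handle call [([0.616, -0.174, 0.185], 0.58), ([0.489, 0.353, 0.112], 0.19)]
1.7
```

View pics/scene0.png

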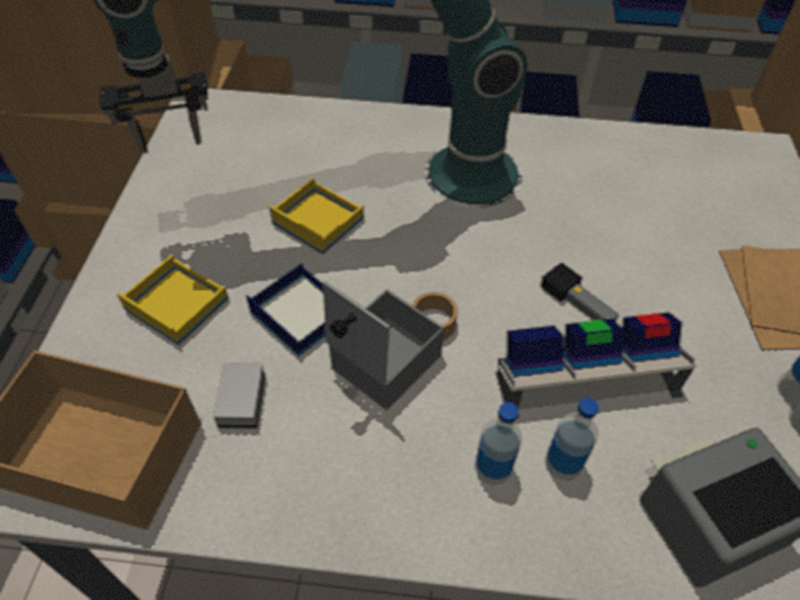

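View pics/side0.png

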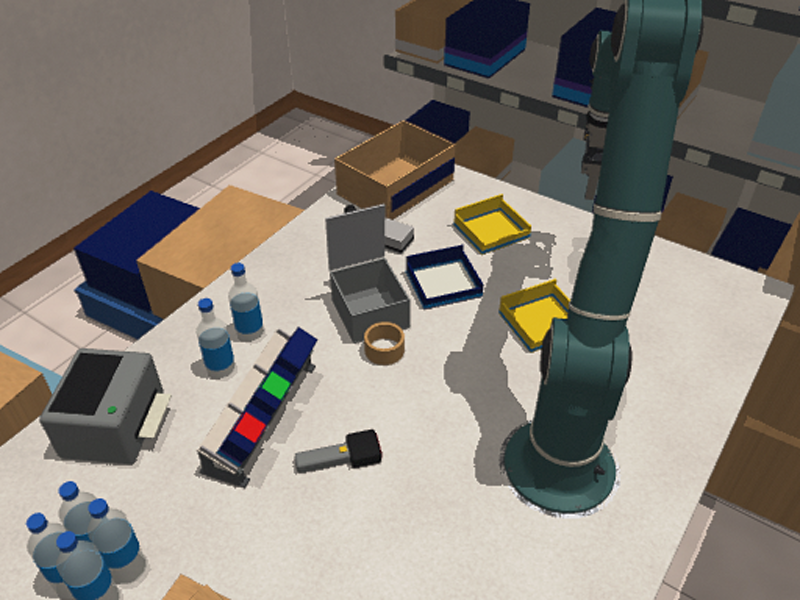

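The scene shows the blue tray at about (300,310), with yellow look-alikes at (320,215) and (172,298). The tote with its lid up is at (385,345). In the rack, left to right, are plain (535,350), green (597,342) and red (653,335). The side view agrees. Next I'll refine the yaws from depth.

```bash
cat > h.py <<'E'
from station import env, effector, solver, viewer, workorder, search_frame, tip_of
import cv2, numpy as np
def cloud(c):
    p,d=viewer.read_camera(c); i=viewer.camera_info(c); K=np.array(i["intrinsics"])
    v,u=np.nonzero(d>0); z=d[v,u]
    cam=np.c_[(u-K[0,2])/K[0,0]*z,-(v-K[1,2])/K[1,1]*z,-z]
    return cam@np.array(i["rotation"]).T+np.array(i["eye"]), p[v,u]
def rect(P,c,r,z0,z1):
    m=(np.hypot(*(P[:,:2]-c).T)<r)&(P[:,2]>z0)&(P[:,2]<z1)
    return cv2.minAreaRect(P[m,:2].astype(np.float32)),m.sum()
def down(yx,yy):   # tool pointing down, fingers closing along (yx,yy)
    y=np.array([yx,yy,0.])/np.hypot(yx,yy); z=np.array([0,0,-1.]); return np.c_[np.cross(y,z),y,z]
def ik(p,R): return solver.inverse_kinematics(np.asarray(p,float),R)
E
python3 - <<'E'
from h import *
print(np.round(viewer.camera_info("wrist")["T_tool_cam"],3).tolist())
A=[cloud(c) for c in("scene","side")]; P=np.vstack([a[0] for a in A]); C=np.vstack([a[1] for a in A]).astype(int)
print("tray walls",rect(P,(.463,-.319),.105,.015,.06)); print("tray floor",rect(P,(.463,-.319),.09,.003,.010))
m=(np.hypot(*(P[:,:2]-(.463,-.319)).T)<.105)&(P[:,2]>.044)&(P[:,2]<.06); print("tall wall mean",P[m].mean(0),m.sum())
print("tote",rect(P,(.551,-.1375),.11,.07,.092))
for n,k in(("g",1),("r",0)):
    o=[i for i in(0,1,2) if i!=k]
    m=(C[:,k]>1.6*C[:,o].max(1))&(C[:,k]>70)&(np.hypot(*(P[:,:2]-(.52,.29)).T)<.15)&(P[:,2]>.07)
    Q=P[m]; print(n,m.sum(),Q.mean(0))
    xr=np.array([.963,.27]); s=Q[:,:2]@xr; h=-.5*s+np.cos(np.pi/6)*Q[:,2]   # height along bed normal
    T=Q[h>np.percentile(h,90)-.004]; print(" top",T.mean(0),len(T))
# carton tops: plane yaw from navy/tag points
E
```

```text
[[-0.0, 0.964, 0.267, 0.075], [1.0, 0.0, 0.0, 0.0], [0.0, 0.267, -0.964, -0.17], [0.0, 0.0, 0.0, 1.0]]
tray walls (((0.4633677303791046, -0.31928756833076477), (0.1554807722568512, 0.15335915982723236), 52.401756286621094), np.int64(1274))
tray floor (((0.46533477306365967, -0.315571129322052), (0.15979494154453278, 0.17680583894252777), 51.33098602294922), np.int64(1251))
tall wall mean [ 0.51940649 -0.35941151  0.05185721] 227
tote (((0.5557866096496582, -0.1364770233631134), (0.1435125768184662, 0.17748808860778809), 57.106632232666016), np.int64(1028))
g 389 [0.52095485 0.22970906 0.11902997]
 top [0.51415828 0.2284382  0.11923202] 251
r 452 [0.49341712 0.33421612 0.11898494]
 top [0.48626963 0.33179974 0.11905386] 275
```

```bash
cat >> h.py <<'E'
a=np.arctan2(.27,.963); XR=np.array([np.cos(a),np.sin(a),0]); c30,s30=np.cos(np.pi/6),.5
U=c30*XR+[0,0,s30]; N=-s30*XR+[0,0,c30]
def pickR(s): return np.c_[np.cross(s*U,-N),s*U,-N]
BASE=dict(green=np.array([.547,.239,.057]),red=np.array([.520,.3405,.058]))
def ax(deg): t=np.radians(deg); return np.array([np.cos(t),np.sin(t),0])
TRAY=np.array([.4635,-.319,0]); TY=ax(-37+90)
TOTE=np.array([.552,-.137,0]); OX,OY=ax(-33),ax(57); HINGE=np.array([.6195,-.183,.093])
G=.035  # TCP height over the carton's underside
E
python3 - <<'E'
from h import *
s=env.sense(); print(np.round(s["tcp_rot"],2).tolist(),s["t"])
r=lambda q: None if q is None else np.round(q,2).tolist()
for n in BASE:
  for k in(1,-1): print(n,k,r(ik(BASE[n]+N*G,pickR(k))),r(ik(BASE[n]+N*(G+.11),pickR(k))))
for k in(1,-1):
  print("via",k,r(ik([.5,.05,.4],down(-k*.27+k*.0,k*.963))), r(ik([.5,.05,.4],down(k*.963,k*.27))))
  print("tray",k,r(ik(TRAY+[0,0,.045],down(*k*TY[:2]))),r(ik(TRAY+[0,0,.3],down(*k*TY[:2]))))
  for f in(30,-30):
    y=k*ax(57+f); print("tote",k,f,r(ik(TOTE-.014*OX+[0,0,.045],down(*y[:2]))),r(ik(TOTE-.014*OX+[0,0,.3],down(*y[:2]))))
  for L in(.05,-.05): print("lid",k,L,r(ik(HINGE+L*OY+.03*OX+[0,0,.13],down(*k*OY[:2]))),r(ik(HINGE+L*OY+.03*OX+[0,0,.25],down(*k*OY[:2]))),r(ik(HINGE+L*OY-.12*OX,down(*k*OY[:2]))))
E
```

```text
[[0.93, 0.37, -0.0], [0.37, -0.93, -0.0], [-0.0, 0.0, -1.0]] 1.8
green 1 [0.2, 0.57, -0.89, 2.23, 1.66, 0.54, -1.73] [0.04, 0.16, -0.67, 2.29, 0.88, 0.34, -1.11]
green -1 [-0.16, 0.43, -0.45, 2.25, 1.63, 0.31, 1.34] [0.55, 0.37, -1.28, 2.27, 1.23, 0.56, 1.78]
red 1 [0.21, 0.97, -1.33, 2.14, 1.73, 1.1, -1.75] [-0.23, 0.23, -0.67, 2.21, 1.01, 0.5, -1.43]
red -1 [-0.21, 0.53, -0.68, 2.16, 1.52, 0.54, 1.32] [0.25, 0.51, -1.3, 2.19, 1.32, 0.81, 1.52]
via 1 [0.66, 0.18, -0.94, 1.65, 0.14, 1.38, 1.55] [0.54, 0.15, -0.79, 1.66, 0.11, 1.38, 0.01]
tray 1 [0.91, 0.61, -0.47, 1.91, 0.41, 0.72, 1.12] [0.99, 0.3, -0.55, 1.69, 0.16, 1.2, 1.32]
tote 1 30 [0.64, 0.64, -0.6, 1.92, 0.52, 0.74, 1.25] [0.77, 0.32, -0.74, 1.7, 0.23, 1.21, 1.49]
tote 1 -30 [0.61, 0.63, -0.56, 1.92, 0.49, 0.73, 0.24] [0.68, 0.3, -0.62, 1.71, 0.18, 1.2, 0.48]
lid 1 0.05 [0.59, 0.62, -0.63, 1.45, 0.38, 1.19, 0.91] [0.58, 0.53, -0.63, 1.3, 0.31, 1.4, 0.96] [0.6, 0.57, -0.67, 1.91, 0.47, 0.83, 0.67]
lid 1 -0.05 [0.72, 0.56, -0.58, 1.53, 0.32, 1.15, 1.07] [0.71, 0.47, -0.58, 1.38, 0.26, 1.37, 1.13] [0.72, 0.49, -0.58, 1.99, 0.38, 0.76, 0.91]
via -1 [0.47, 0.13, -0.7, 1.66, 0.09, 1.38, -1.54] [-1.42, 0.11, 1.4, 1.75, -0.11, 1.37, -2.87]
tray -1 [0.48, 0.55, 0.08, 1.94, -0.07, 0.66, -1.61] [0.52, 0.24, 0.02, 1.72, -0.01, 1.18, -1.67]
tote -1 30 [0.29, 0.55, -0.15, 1.94, 0.13, 0.66, -1.56] [0.4, 0.25, -0.27, 1.72, 0.07, 1.18, -1.51]
tote -1 -30 [0.11, 0.54, 0.08, 1.95, -0.07, 0.65, -2.44] [0.27, 0.24, -0.11, 1.73, 0.03, 1.18, -2.52]
lid -1 0.05 [0.22, 0.53, -0.05, 1.48, 0.03, 1.13, -1.99] [0.25, 0.46, -0.1, 1.33, 0.05, 1.36, -2.0] [0.16, 0.47, -0.1, 1.93, 0.07, 0.74, -2.13]
lid -1 -0.05 [0.32, 0.48, -0.0, 1.56, 0.0, 1.1, -1.83] [0.35, 0.4, -0.04, 1.41, 0.02, 1.33, -1.84] [0.28, 0.42, -0.04, 2.02, 0.03, 0.71, -1.92]
```

```bash
python3 - <<'E'
from h import *
p=env.sense()["ee_pos"]
try: env.movel([p[0],p[1],.38],rate=.25)
except env.PlanningError as e: print(e); env.reach([.3,-.5,.38],env.sense()["tcp_rot"])
env.reach([.46,-.05,.40],down(*XR[:2])); print("via",env.sense()["t"])
R=pickR(1); b=BASE["green"]
env.reach(b+N*(G+.11),R); print(env.sense()["t"])
p,_=viewer.read_camera("wrist"); cv2.imwrite("pics/w1.png",p[:,:,::-1])
try:
    env.movel(b+N*G,R,rate=.12)
    effector.grasp(30); s=env.sense(); print(s["t"],s["gripper_width"],s["grasp_force"],s["wrist_force"],np.round(s["ee_pos"]-b-N*G,4))
except env.PlanningError as e: print(e)
E
```

```text
via 4.7417
6.0417
7.8667 0.049846223541454966 29.951338469982147 [-1.32623936 -0.31099913  1.25271342] [0.     0.     0.0001]
```

View pics/w1.png

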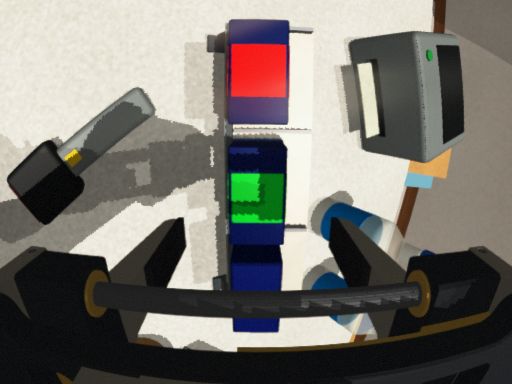

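The wrist view shows the green carton at (257,190) squarely between the fingers. The grip closed at 50 mm, so I'll lift it and place it in the tray.

```bash
cat >> h.py <<'E'
def lower(xy,R,z0,z1,lim=4):
    env.movel([xy[0],xy[1],z0],R,rate=.15); f0=env.sense()["wrist_force"][2]
    for z in np.arange(z0-.002,z1-.0001,-.002):
        env.movel([xy[0],xy[1],z],R,rate=.05); f=env.sense()["wrist_force"][2]
        if f-f0>lim: break
    print("lowered",z,f0,f,env.sense()["t"])
E
python3 - <<'E'
from h import *
b=BASE["green"]
env.movel(b+N*(G+.07),rate=.15); s=env.sense(); print(s["t"],s["gripper_width"],s["wrist_force"])
env.reach([.46,.05,.40],down(*XR[:2]))
R=down(*TY[:2])
env.reach(TRAY+[0,0,.25],R); print(env.sense()["t"])
p,_=viewer.read_camera("side"); cv2.imwrite("pics/s1.png",p[100:300,200:400,::-1].repeat(3,0).repeat(3,1))
lower(TRAY,R,.005+G+.012,.005+G-.005)
effector.release(); env.pause(.2)
env.movel(TRAY+[0,0,.27],rate=.25); s=env.sense(); print(s["t"],s["ee_pos"])
p,_=viewer.read_camera("wrist"); cv2.imwrite("pics/w2.png",p[:,:,::-1])
viewer.read_camera("side"); print([(np.round(r["at"],3),round(r["score"],2)) for r in tip_of("side","carton_green")])
E
```

```text
8.525 0.049897121676894717 [ 0.25516459  0.21733404 -0.82427598]
11.2333
lowered 0.03799999999999999 -1.6224377707531856 8.783878396621146 14.5
16.5333 [ 0.46268776 -0.31865187  0.26865827]
[(array([ 0.465, -0.322, -0.001]), 0.74)]
```

View pics/w2.png

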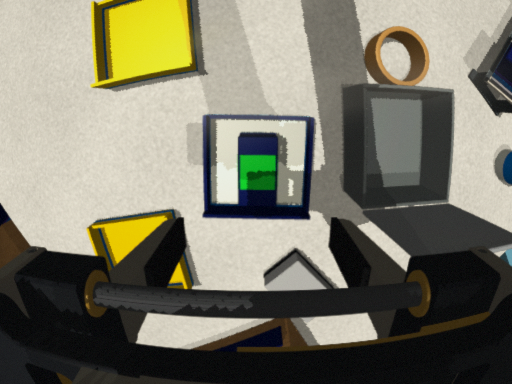

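The green carton stands squarely in the tray at (258,170), tag up. Red is next.

```bash
python3 - <<'E'
from h import *
b=BASE["red"]; R=pickR(1)
p=env.sense()["ee_pos"]
env.movel([.42,-.25,.40],rate=.3)
env.reach([.46,.05,.40],down(*XR[:2]))
env.reach(b+N*(G+.11),R)
env.movel(b+N*G,R,rate=.12)
effector.grasp(30); s=env.sense(); print(s["t"],s["gripper_width"],s["grasp_force"])
env.movel(b+N*(G+.07),rate=.15)
env.reach([.46,.05,.40],down(*XR[:2]))
R=down(*ax(27)[:2]); q=TOTE-.014*OX
env.reach(q+[0,0,.25],R); s=env.sense(); print(s["t"],s["gripper_width"])
p,_=viewer.read_camera("scene"); cv2.imwrite("pics/c3.png",cv2.resize(p[100:300,130:390,::-1],None,fx=3,fy=3))
E
```

```text
21.6917 0.04977345004828626 29.94617611169815
24.7583 0.049817942497608396
```

View pics/c3.png

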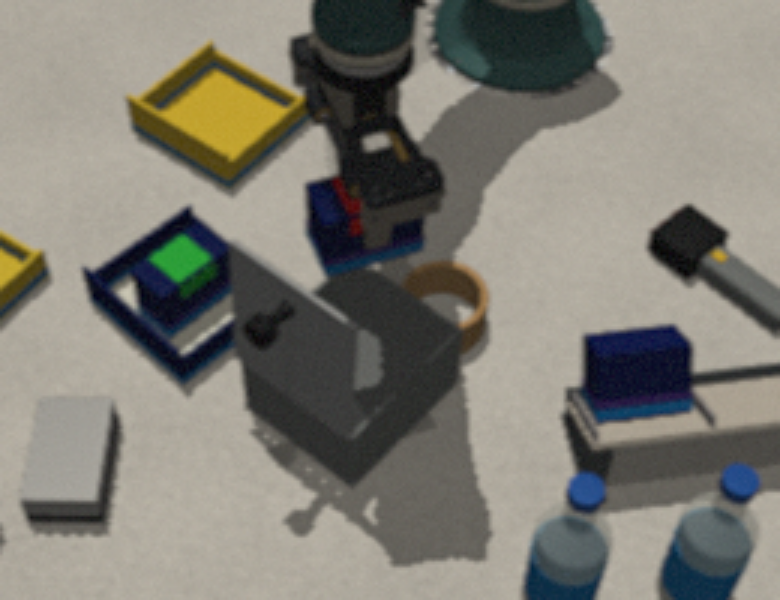

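The red carton hangs over the tote at about (365,225), clear of the lid. I'll lower it and check the side forces on the way.

```bash
python3 - <<'E'
from h import *
R=down(*ax(27)[:2]); q=TOTE-.014*OX
f0=env.sense()["wrist_force"]
for z in(.14,.09,.055):
    env.movel([q[0],q[1],z],R,rate=.12); f=env.sense()["wrist_force"]-f0; print(z,np.round(f,1))
    if np.hypot(*f[:2])>5: raise SystemExit("side contact")
lower(q,R,.005+G+.012,.005+G-.005)
effector.release(); env.pause(.2); print(env.sense()["gripper_width"],env.sense()["wrist_force"])
env.movel(q+[0,0,.30],rate=.25); s=env.sense(); print(s["t"])
p,_=viewer.read_camera("wrist"); cv2.imwrite("pics/w4.png",p[:,:,::-1])
for c in("scene","side"):
    viewer.read_camera(c)
    for n in("tote_lid_hinge","tote_lid_handle","carton_red"): print(c,n,[(np.round(r["at"],3),round(r["score"],2)) for r in tip_of(c,n)][:2])
E
```

```text
0.14 [-0.4  0.4 -0.2]
0.09 [-0.1  1.   0.3]
0.055 [-0.   1.2 -0.3]
lowered 0.03799999999999999 -0.8406186545439278 18.194392527163863 28.8833
0.09200119140593382 [ 0.65609848 -0.07334434  0.31043692]
31.0417
scene tote_lid_hinge [(array([ 0.617, -0.182,  0.093]), 0.85)]
scene tote_lid_handle [(array([ 0.646, -0.198,  0.222]), 0.8), (array([ 0.46, -0.32, -0.  ]), 0.25)]
scene carton_red [(array([ 0.536, -0.129,  0.002]), 0.78)]
side tote_lid_hinge [(array([ 0.62 , -0.182,  0.091]), 0.96)]
side tote_lid_handle [(array([ 0.643, -0.196,  0.227]), 0.87)]
side carton_red [(array([ 0.54 , -0.132,  0.005]), 0.56)]
```

View pics/w4.png

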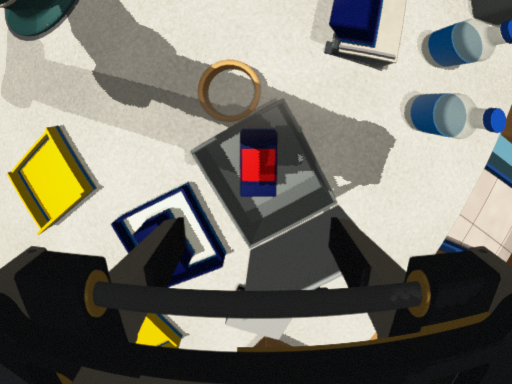

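The red carton stands in the tote at (258,163), tag up and clear of the walls, and the lid hasn't moved. Now I'll sweep the lid shut with the closed fingertips.

```bash
python3 - <<'E'
from h import *
R=down(*OY[:2]); L=-.045*OY; H=np.array([.6185,-.1825,.092])
effector.grasp(10)
p=env.sense()["ee_pos"]; env.movel([p[0],p[1],.40],rate=.3)
env.reach(H+L+.05*OX+[0,0,.31],R); print(env.sense()["t"])
env.movel(H+L+.045*OX+[0,0,.135],R,rate=.2); f0=env.sense()["wrist_force"]; print(env.sense()["t"])
def tcp(th,s=.135,t=.006):
    return H+L+OX*(-s*np.cos(th)+t*np.sin(th)+.010)+np.array([0,0,s*np.sin(th)+t*np.cos(th)])
for th in np.r_[np.linspace(1.45,.15,10),.06]:
    env.movel(tcp(th),R,rate=.1); s=env.sense(); print(round(th,2),s["t"],np.round(s["wrist_force"]-f0,1))
for dz in np.arange(.006,-.0101,-.002):
    env.movel(tcp(0)+[0,0,dz],R,rate=.05); f=env.sense()["wrist_force"]-f0
    if f[2]>20: break
print(dz,np.round(f,1),env.sense()["t"])
env.movel(tcp(0)+[0,0,.2],R,rate=.3)
p,_=viewer.read_camera("wrist"); cv2.imwrite("pics/w5.png",p[:,:,::-1])
p,_=viewer.read_camera("scene"); cv2.imwrite("pics/c5.png",cv2.resize(p[60:320,100:480,::-1],None,fx=2,fy=2))
for c in("scene","side"):
    viewer.read_camera(c)
    print([(np.round(r["at"],3),round(r["score"],2)) for r in tip_of(c,"tote_lid_handle")][:2])
P=np.vstack([cloud(c)[0] for c in("scene","side")])
d=P-H; x=d@OX; y=d@OY; m=(x<-.01)&(x>-.155)&(abs(y)<.06)&(abs(d[:,2])<.06)&~((abs(y)<.025)&(x<-.1))
print("lid slope",np.polyfit(x[m],P[m,2],1),m.sum(),env.sense()["t"])
E
```

```text
33.975
35.0
1.45 35.6 [-0.2 -0.2  0.4]
1.31 35.9417 [-0.6  0.4  0.2]
1.16 36.2833 [-1.1  1.  -0.3]
1.02 36.625 [0.1 0.1 0. ]
0.87 36.9667 [0.3 1.1 0.3]
0.73 37.3083 [ 0.1  0.3 -0.4]
0.58 37.65 [0.9 0.7 0.5]
0.44 37.9917 [-0.3  0.6  0.7]
0.29 38.3333 [-0.2  0.2 -0.4]
0.15 38.675 [ 0.3  1.  -0.6]
0.06 38.95 [ 1.   1.6 -0.6]
-0.004 [-8.   1.  26.3] 40.45
[(array([ 0.509, -0.108,  0.131]), 0.77)]
[(array([ 0.512, -0.106,  0.135]), 0.69)]
lid slope [0.00896495 0.09643577] 2240 41.6833
```

View pics/c5.png

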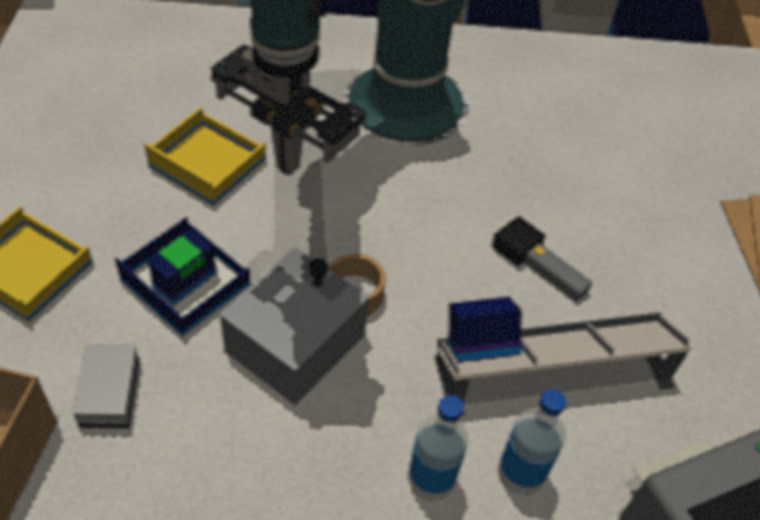

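The lid at (295,300) lies flat on the rim (slope under 0.01) and stopped hard at 26 N. The plain carton is still in the rack at (485,328) and the bystanders haven't moved. I'm handing the job in.

```bash
python3 - <<'E'
from h import *
print(workorder.finish_job())
E
```

```text
the job is handed in; nothing more can be done
None
```

I handed the job in at about 42 s: the green carton is in the blue tray, the red carton is in the grey tote, and the lid is shut. The plain carton and the bystanders were left alone.

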